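Put the graphite block away in the sliding-cover case

ROBOT

A 7-joint arm with a two-finger parallel gripper is mounted at the origin on a cart in front of the work surface, level with it; the furniture and walls round the work are solid. World frame = base frame: x ahead of the robot, y to its left, z up, the work surface at z = 0. Lengths are in m, angles in rad, forces in N, time in s.
With the tool pointing down it reaches from about 0.4 to 0.9 m from the base axis. Payload 5.6 kg.
Tool frame: the origin (TCP) lies on the mounting face of the last link; the fingertips stand 190 mm ahead of it and the grasp point (between the pads) lies 171 mm ahead of it; z points along the fingers, y is the line along which they close (so a half turn about z gives the same grasp; the last joint's range is limited). The gripper opens to 92 mm and grips with 3 to 60 N. Pads are 20 mm wide; open, the fingers measure 128 mm over their backs; the gripper's body (75 mm by 189 mm) begins 69 mm behind the grasp point.
Start: joints at [1.191, 0.468, -0.012, 1.603, 0.006, 1.071, -0.056], TCP at [0.215, -0.613, 0.405] pointing down, gripper open.
Joint ranges: [-2.53, 2.53], [-0.31, 2.02], [-1.57, 1.55], [0.28, 2.44], [-1.29, 4.43], [0.15, 1.84], [-2.92, 2.92]. Speed limits (rad/s): [2.57, 2.57, 3.14, 3.14, 3.14, 3.14, 3.14].

INTERFACE

Orientations are given as a rotation vector (axis times angle).
In Python, from cell import ctrl, viewer gives the robot as it stands.
- The arm moves only by the tool drive_tool, never from a script. Its argument "plan" is a list of rows, each a list of 7 numbers: the shift along the tool's x, y, z as a fraction of full scale, then the turn, a rotation vector about the tool's x, y, z as a fraction of full scale, then the opening in per cent of the stroke, from 0 (shut) to 100 (fully open). In form: [[x, y, z, ax, ay, az, hand], ...]. A call has 1 to 5 rows; each row is the pose to reach, as a shift and turn from the pose commanded when the call began, along the tool's axes at that moment, turning the shorter way round; what a row does not reach only later rows make up. Full scale, the value 1, is 1 m for a shift and 180 degrees for a turn. A row lasts 1/12 s, in which the tool goes at most 41.7 mm and 7.16 degrees, less where a joint would pass 70% of its speed; a pose out of reach is approached as far as the arm can. A call with a number of a shift or a turn outside -1 to 1 is refused whole. A call with a gripper value outside its range is refused whole. The fingers move at their own pace and stop on an object; the grip force is fixed at half the most. Time passes only in rows, so rows that repeat a pose let the fingers close. It gives the time, the measured TCP pose, the force, the opening and the grip force at its end, in the units of the state.
- ctrl.read_state(): the state, without advancing time (a new reading comes with each control period).
- viewer.camera(name): name is "side" or "top"; returns a dict with "img" (400x640x3 uint8, red, green, blue), "fx", "fy", "cx", "cy" (pixels), "k1" (the pictures are not rectified: a ray, as slopes to the right and down, at radius r is drawn at 1 + k1 r^2 times it, then the intrinsics apply), "cam_to_world" (4x4, takes a point from camera to world coordinates). Camera axes: x right, y up, looking along -z (the intrinsics and any distortion apply to the point x, -y, -z); pixel columns grow to the right and rows downward; lengths in m; the calibration is good to about 2 mm. A picture is of the moment at which its call begins. There is no depth.
- ctrl.sign_off(): hands the job in; it is judged then, once.
The state is a dict: "clock": time; "joints": joint angles; "joint_vel": joint speeds; "joint_torque": joint torques, N m; "eef_pos": TCP position; "ee_rot": TCP orientation; "force": force on the tool from outside, world axes, zero at the start; "moment": the same for the moment, N m; "width": opening from 0.0 (shut) to 1.0 (fully open); "gripper_force": force on a finger pad.
Only numpy, scipy, OpenCV 4.12 (cv2) and the standard library are available. Lean on these libraries where they do the work, as an engineer would, in place of code of your own. Each camera call takes 0.05 s, during which the arm holds its last target. There are 200 camera calls.

TASK

Slide the cover of the wooden case fully back by its brass crossbar, gently lay the black graphite block flat in the compartment that this uncovers and let go of it, then slide the cover fully shut over it. Set the block down rather than dropping it into the case, and leave the brown cork block where it is.

Things in the scene. Friction and masses are not known exactly. Their poses are not given: they have to be found in the camera images.
- graphite_block: Matt black graphite block 50 (x) x 70 (y) x 22 (z) mm, 0.09 to 0.18 kg, lying loose on the worktop to the left of the robot's centre line. Origin at the centre of its underside, z up, y along its 70 mm length. Take it across its 50 mm width.
- cork_block: Brown cork block 45 (x) x 60 (y) x 35 (z) mm, loose, on the same part of the worktop (the two may be in either order). Origin at the centre of its underside. To be left alone: it must not move more than 30 mm.
- case: Light wooden case on the right, fixed to the worktop, 140 (x) x 240 (y) x 48 (z) mm. Origin at the centre of its underside, y along its length. -y half: open-topped compartment; +y half: solid deck 35 mm high, stop block 44 mm high over the last 22 mm. The dark cover slides along y in grooves; groove lips at x = +-53 to +-70 mm, tops at z = 48 mm. The cover passes over the -y end wall, 36 mm high.
- compartment (a point): Centre of the compartment's floor, at (0, -66, 8) mm in the case's frame; axes as the case's. Inside and at its opening it measures 106 (x) x 88 (y) mm, 28 mm deep up to the cover's underside: the 22 mm thick block fits under the cover lying flat, best with its 70 mm length along y and finger room of 28 mm on each x side.
- cover (a joint): How far the cover has slid along the case's +y axis, in m: 0 = fully shut against its stop (starts shut or ajar by up to 0.025), 0.105 = fully back against its stop, compartment completely clear. It moves against about 1.5 N of friction plus 6 N per m/s and stays where it is left.
- crossbar (a point): Centre of the brass bar standing up from the middle of the dark cover; moves with it, axes as the case's. Bar 80 (x) x 10 (y) x 17 (z) mm, with 48 mm of flat cover on either side in y. The point is 51 mm over the worktop, the cover's face 8.5 mm below it (z = 42 mm), the bar's top 8.5 mm above it. Push it along y from one side to open, from the other to shut (pinching works too).
There are look-alikes about, which are no part of the job. There is more than one size of the graphite_block; the one meant has the size given above.

How it is judged:
On the way, in this order (a step that is already met when the one before it is completed fails the run):
1. the cover is slid back, at least 95 mm from shut (value of joint cover above 0.095 m), for 0.2 s.
2. with the cover still back, the graphite block lies flat in the compartment, let go (value of joint cover above 0.085 m and x of graphite_block in the frame of compartment between -0.032 and 0.032 m and y of graphite_block in the frame of compartment between -0.022 and 0.022 m and z of graphite_block in the frame of compartment between -0.004 and 0.006 m and angle between graphite_block's own z axis and vertical below 0.1 rad and contact force between the fingers and graphite_block below 0.2 N), for 0.2 s.
At the end, for the whole second after the job is handed in: The cover is shut to within 4 mm of its stop, and the graphite block lies at rest under it, flat (within 0.1 rad) on the compartment's floor (underside within -4 to +6 mm of it), its origin within 32 mm in x and 22 mm in y of the compartment's centre, touched by no finger (value of joint cover below 0.004 m and linear speed of graphite_block below 0.02 m/s and x of graphite_block in the frame of compartment between -0.032 and 0.032 m and y of graphite_block in the frame of compartment between -0.022 and 0.022 m and z of graphite_block in the frame of compartment between -0.004 and 0.006 m and angle between graphite_block's own z axis and vertical below 0.1 rad and contact force between the fingers and graphite_block below 0.2 N).
It fails at once if the cork block is moved more than 30 mm (distance of cork_block from where it was at the start of the episode above 0.03 m).
It fails at once if the graphite block is dropped into the case: let go of over the compartment with its underside more than 20 mm above the floor of it (x of graphite_block in the frame of compartment between -0.06 and 0.06 m and y of graphite_block in the frame of compartment between -0.05 and 0.05 m and z of graphite_block in the frame of compartment above 0.02 m and contact force between the fingers and graphite_block below 0.05 N).
It also fails if it takes over 64 s, if anything falls off the work surface, if the arm or the gripper's body presses on something with over 40 N, if the wrist force passes 120 N, or if a joint passes its speed limit or range.

## Working session

There is one attempt and no reset: what is moved stays moved. The work goes in short steps, Python scripts to look and compute and a tool call to move; the robot and the scene stay as the last step left them, time stands still between calls to the robot, and variables do not carry over. Pictures are saved under pics/ and viewed, at most 10 in all, crops included, and the job is handed in when it is done.

Besides the shell and the picture viewer there is one more tool, called after ">>>" by a JSON object that holds its "op" and its "data". drive_tool: Moves the arm, as the interface text tells. Its arguments: {"type":"object","properties":{"plan":{"type":"array","items":{"type":"array","items":{"type":"number"}}}},"required":["plan"]}

```bash
mkdir -p pics; ls; python3 - <<'E'
from cell import ctrl, viewer
import cv2,numpy as np
s=ctrl.read_state(); print({k:np.round(v,3).tolist() for k,v in s.items()})
for n in ("top","side"):
    c=viewer.camera(n); cv2.imwrite(f"pics/{n}0.png",c["img"][:,:,::-1]); print(n,[c[k] for k in("fx","fy","cx","cy","k1")],np.round(c["cam_to_world"],3).tolist())
E
```

```text
pics
{'clock': 0.0, 'joints': [1.191, 0.468, -0.012, 1.604, 0.006, 1.071, -0.056], 'joint_vel': [-0.001, -0.0, -0.0, -0.0, -0.0, -0.001, -0.001], 'joint_torque': [-0.0, -52.057, -0.012, -24.375, -0.057, 0.017, 0.0], 'eef_pos': [0.215, -0.613, 0.404], 'ee_rot': [-3.095, -0.526, 0.001], 'force': [0.298, -0.215, -0.034], 'moment': [-0.005, -0.008, 0.008], 'gripper_force': 0.0, 'width': 0.999}
top [449.17631131386946, 449.17631131386946, 325.5581125563892, 200.39719020382287, -0.0254989236186687] [[0.027, 0.988, -0.149, 0.27], [-1.0, 0.026, -0.007, 0.046], [-0.003, 0.149, 0.989, 1.485], [0.0, 0.0, 0.0, 1.0]]
side [392.9246967466667, 392.9246967466667, 321.7007551277068, 198.0937836425711, -0.020797034154568735] [[-0.996, 0.052, -0.07, 0.422], [-0.087, -0.498, 0.863, 1.0], [0.01, 0.865, 0.501, 0.623], [0.0, 0.0, 0.0, 1.0]]
```

View pics/top0.png

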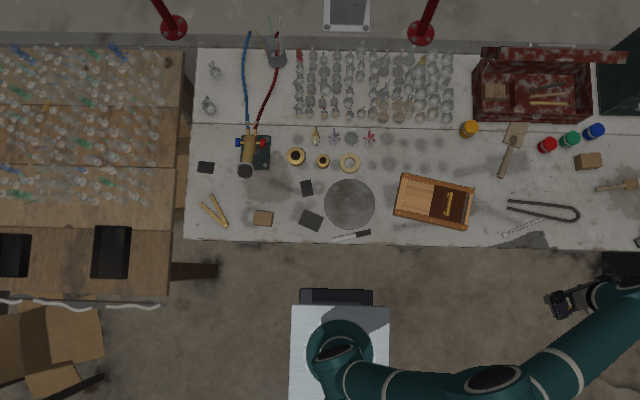

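View pics/side0.png

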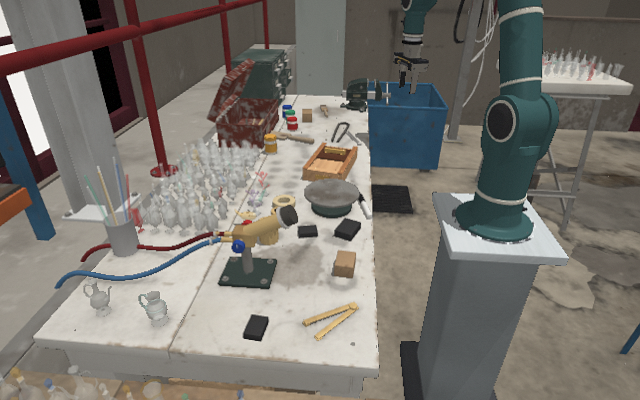

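The top view shows the case at about (434,201), with the dark cover and brass bar at (449,204). Three black blocks could be the graphite one: (206,167), (307,187) and (311,220). The cork is at (262,218). There's also a brown box-like look-alike at (588,160). I'll measure each one's size and check with a close crop.

```bash
cat > h.py <<'E'
from cell import ctrl, viewer
import cv2,numpy as np
from scipy.spatial.transform import Rotation as R
def ray(c,px):
    K=np.array([[c["fx"],0,c["cx"]],[0,c["fy"],c["cy"]],[0,0,1.]])
    u=cv2.undistortPoints(np.array(px,float).reshape(-1,1,2),K,np.array([c["k1"],0,0,0]))[:,0]
    M=np.array(c["cam_to_world"]); d=np.c_[u[:,0],-u[:,1],-np.ones(len(u))]@M[:3,:3].T
    return M[:3,3],d
def onplane(c,px,z):
    o,d=ray(c,px); return o+d*((z-o[2])/d[:,2])[:,None]
def project(c,P):
    M=np.array(c["cam_to_world"]); p=(np.array(P,float).reshape(-1,3)-M[:3,3])@M[:3,:3]
    s=np.c_[p[:,0]/-p[:,2],-p[:,1]/-p[:,2]]; s*=1+c["k1"]*(s**2).sum(1)[:,None]
    return s*c["fx"]+[c["cx"],c["cy"]]
def delta(pos,rotvec):
    "shift/turn fractions from the present pose to a target"
    s=ctrl.read_state(); A=R.from_rotvec(s["ee_rot"])
    return A.inv().apply(np.array(pos)-s["eef_pos"]), (A.inv()*R.from_rotvec(rotvec)).as_rotvec()/np.pi
E
python3 - <<'E'
from h import *
c=viewer.camera("top"); im=c["img"]; hsv=cv2.cvtColor(im,cv2.COLOR_RGB2HSV)
roi=np.zeros(im.shape[:2],np.uint8); roi[130:240,190:480]=1
def blobs(m,z,a=60):
    cs,_=cv2.findContours(m.astype(np.uint8)*roi,cv2.RETR_EXTERNAL,cv2.CHAIN_APPROX_NONE)
    for k in cs:
        if cv2.contourArea(k)<a: continue
        w=onplane(c,k[:,0],z)[:,:2]*1000
        r=cv2.minAreaRect(w.astype(np.float32)); print(np.round(k[:,0].mean(0)),np.round(r[0],1),np.round(r[1],1),round(r[2],1))
print("black");blobs(im.max(2)<62,.022)
print("wood");blobs((hsv[...,1]>70)&(hsv[...,0]<22)&(im.max(2)>70),.035)
print("brass");blobs((hsv[...,1]>130)&(im.max(2)>150)&(hsv[...,0]>18),.0595,20)
cv2.imwrite("pics/crop1.png",cv2.resize(im[150:240,190:480],None,fx=2.7,fy=2.7,interpolation=cv2.INTER_CUBIC)[:,:,::-1])
E
```

```text
black
[363. 233.] [386.8 -67.9] [16.6 49.2] 14.0
[310. 220.] [423.2 104.5] [70.3 49.8] 67.9
[449. 205.] [ 489.1 -348.7] [115.4 107.7] 78.4
[306. 188.] [531. 121.] [52.7 35.7] 13.1
[245. 171.] [583.8 327.9] [44.3 47.1] 1.5
[206. 167.] [592.6 460.4] [52.8 38.8] 84.2
[262. 149.] [648.8 277.3] [ 57.9 118.4] 90.0
wood
[262. 218.] [424.6 261. ] [58.3 44.8] 85.8
[215. 211.] [444.1 409.5] [117.9  50.3] 47.6
[434. 202.] [ 493.8 -296.8] [245.9 148.1] 78.4
[323. 161.] [618.1  70.2] [44.1 36.4] 1.5
[350. 163.] [617.1 -19.2] [64.5 62.9] 1.3
[295. 156.] [634.8 159.4] [65.1 58.3] 39.9
[468. 133.] [ 725.6 -417.8] [27.7 61.3] 1.6
[248. 145.] [665.4 323.8] [ 49.7 114.1] 85.6
brass
```

View pics/crop1.png

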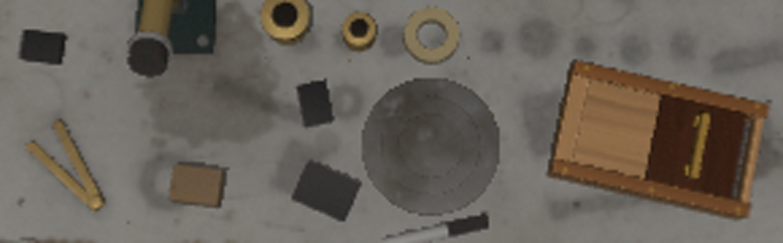

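The crop shows three black blocks. The one at top-image (311,220) measures 70 x 50 mm, so it's the one meant. The other two, at (307,187) and (206,167), are about 52 x 37 mm, so they're decoys. The brown cork is at (262,218) and the brass bar at about (449,204), over the dark cover. Next I'll fix the bar, the case and the disc height using both views.

```bash
python3 - <<'E'
from h import *
t=viewer.camera("top"); s=viewer.camera("side")
def tri(a,b):
    o1,d1=ray(t,[a]);o2,d2=ray(s,[b]);d1=d1[0];d2=d2[0]
    k=np.linalg.lstsq(np.c_[d1,-d2],o2-o1,rcond=None)[0]; p,q=o1+k[0]*d1,o2+k[1]*d2
    return np.round((p+q)/2,4),round(np.linalg.norm(p-q),4)
print("disc",tri((350,203),(331,191)))
im=t["img"]; hsv=cv2.cvtColor(im,cv2.COLOR_RGB2HSV)
y0,x0=192,436
m=((hsv[...,0]>17)&(hsv[...,0]<35)&(hsv[...,1]>90)&(im.max(2)>95)).astype(np.uint8); m2=np.zeros_like(m); m2[188:222,440:462]=m[188:222,440:462]
p=np.argwhere(m2)[:,::-1]; w=onplane(t,p,.0595)[:,:2]; r=cv2.minAreaRect((w*1000).astype(np.float32)); print("bar",len(p),r, onplane(t,[p.mean(0)],.0575))
# deck (light wood) and dark cover extents
yaw=np.radians(-11.6); ex=np.array([np.cos(yaw),np.sin(yaw)]); ey=np.array([-ex[1],ex[0]])
O=np.array([.4918,-.2938])
for z in (.048,):
  P=[(*(O+a*ex+b*ey),z) for a in(-.07,.07) for b in(-.12,.12)]; print(np.round(project(t,P),1).tolist()); print(np.round(project(s,P),1).tolist())
a=cv2.resize(im[165:240,385:485],None,fx=6,fy=6,interpolation=cv2.INTER_CUBIC)
for q in project(t,[P[i] for i in(0,1,3,2)]): cv2.circle(a,tuple(int(v) for v in (q-[385,165]+.5)*6),3,(0,255,0),-1)
cv2.imwrite("pics/c2.png",a[:,:,::-1])
b=s["img"][135:185,295:365]; b=cv2.resize(b,None,fx=8,fy=8,interpolation=cv2.INTER_CUBIC)
for q in project(s,P): cv2.circle(b,tuple(int(v) for v in (q-[295,135]+.5)*8),3,(0,255,0),-1)
cv2.imwrite("pics/c3.png",b[:,:,::-1])
E
```

```text
disc (array([ 0.4782, -0.0224,  0.0551]), np.float64(0.0012))
bar 76 ((485.7297668457031, -336.7371520996094), (16.25006866455078, 77.63048553466797), 79.31890106201172) [[ 0.48573005 -0.33932637  0.0575    ]]
[[466.2, 231.0], [393.1, 214.1], [474.0, 189.1], [401.9, 172.7]]
[[358.1, 146.0], [342.9, 172.8], [322.8, 141.7], [302.6, 167.2]]
```

View pics/c2.png

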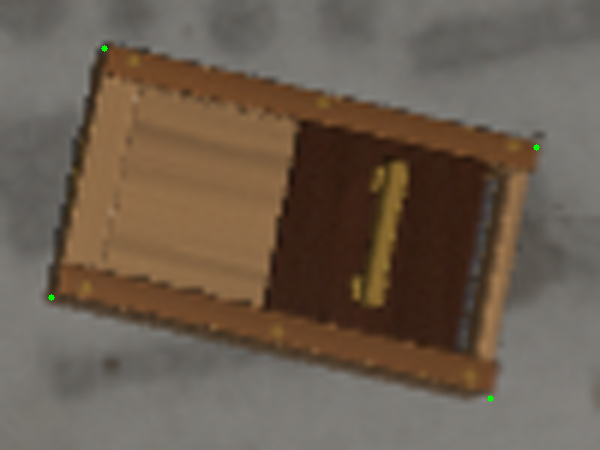

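View pics/c3.png

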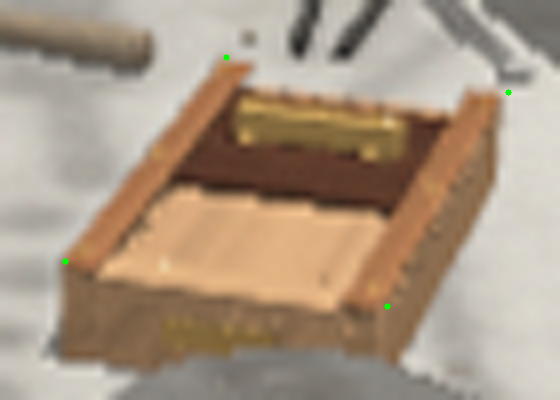

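c2 and c3 show the case corners (green) within about 2–4 mm of the lips. The cover is ajar about 22 mm, and the bar in the crop is at about (385,235), which is world (0.486,-0.339). I take the case origin as about (0.495,-0.296) with yaw -11.6°. Moving above the bar now.

>>> {"op": "drive_tool", "data": {"plan": [[0.035,-0.017,0.007,0,0,0.035,40],[0.07,-0.034,0.014,0,0,0.07,40],[0.105,-0.051,0.021,0,0,0.105,40],[0.14,-0.068,0.03,0,0,0.14,40],[0.175,-0.085,0.037,0,0,0.172,40]]}}

```text
clock: 0.67
eef_pos: [0.3527, -0.474, 0.3672]
ee_rot: [-3.124, 0.328, 0.0]
force: [1.1, -0.1, 0.2]
width: 0.663
gripper_force: 0.0
```

```bash
cat > d.py <<'E'
import sys; from h import *
# target: x y z(fingertip) yaw_of_tool_x
x,y,z,th=map(float,sys.argv[1:5]); a=np.radians(th)/2
s=ctrl.read_state(); d,r=delta((x,y,z+.19),np.pi*np.array([np.cos(a),np.sin(a),0]))
print("t",round(s["clock"],2),"pos",np.round(s["eef_pos"],4),"F",np.round(s["force"],1),"w",round(s["width"],3),"g",round(s["gripper_force"],1),"q",np.round(s["joints"],2))
print("shift",np.round(d,4),"turn",np.round(r,4))
E
python3 d.py .486 -.340 .12 -11.6
```

```text
t 0.67 pos [ 0.3527 -0.474   0.3672] F [ 1.1 -0.1  0.2] w 0.663 g 0.0 q [ 0.84  0.41  0.04  1.79 -0.02  0.94 -0.89]
shift [ 0.1025 -0.1587  0.0572] turn [-0.0001  0.0001 -0.0022]
```

>>> {"op": "drive_tool", "data": {"plan": [[0.022,-0.033,0.012,0,0,0,40],[0.043,-0.066,0.024,0,0,0,40],[0.064,-0.099,0.036,0,0,0,40],[0.085,-0.13,0.048,0,0,0,40],[0.1025,-0.159,0.057,0,0,0,40]]}}

```text
clock: 1.08
eef_pos: [0.4859, -0.3383, 0.3098]
ee_rot: [-3.125, 0.317, 0.0]
force: [0.6, -0.6, 0.6]
width: 0.399
gripper_force: 0.0
```

```bash
python3 d.py .486 -.340 .048 -11.6; python3 - <<'E'
from h import *
t=viewer.camera("side"); im=t["img"]
b=cv2.resize(im[90:190,270:390],None,fx=5,fy=5,interpolation=cv2.INTER_CUBIC); cv2.imwrite("pics/c4.png",b[:,:,::-1])
E
```

```text
t 1.08 pos [ 0.4859 -0.3383  0.3098] F [ 0.6 -0.6  0.6] w 0.399 g 0.0 q [ 0.56  0.48 -0.01  1.83  0.01  0.83 -1.23]
shift [0.0005 0.0017 0.0718] turn [-0.0002  0.0001  0.    ]
```

View pics/c4.png

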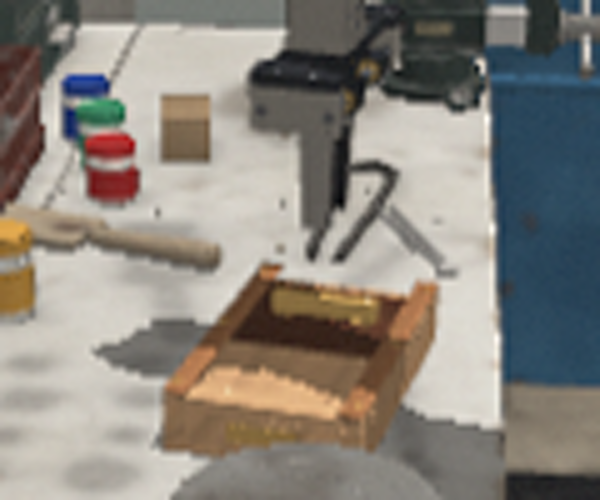

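c4 shows the fingers (tips at about (315,240)) lined up above the brass bar (272–380, 305). Lowering to straddle it.

>>> {"op": "drive_tool", "data": {"plan": [[0,0.001,0.025,0,0,0,40],[0,0.001,0.05,0,0,0,40],[0,0.001,0.065,0,0,0,40],[0,0.001,0.072,0,0,0,40],[0,0.001,0.072,0,0,0,40]]}}

```text
clock: 1.55
eef_pos: [0.4835, -0.3413, 0.237]
ee_rot: [-3.124, 0.319, 0.005]
force: [0.2, -0.2, -0.8]
width: 0.4
gripper_force: 0.0
```

>>> {"op": "drive_tool", "data": {"plan": [[0,-0.01,0,0,0,0,40],[0,-0.02,0,0,0,0,40],[0,-0.03,0,0,0,0,40],[0,-0.04,0,0,0,0,40],[0,-0.05,0,0,0,0,40]]}}

```text
clock: 1.97
eef_pos: [0.4947, -0.2915, 0.2397]
ee_rot: [3.125, -0.319, 0.002]
force: [0.0, -1.5, 1.6]
width: 0.401
gripper_force: 1.1
```

>>> {"op": "drive_tool", "data": {"plan": [[0,-0.008,0,0,0,0,40],[0,-0.016,0,0,0,0,40],[0,-0.024,0,0,0,0,40],[0,-0.032,0,0,0,0,40],[0,-0.038,0,0,0,0,40]]}}

```text
clock: 2.38
eef_pos: [0.5025, -0.2542, 0.2388]
ee_rot: [-3.125, 0.318, -0.001]
force: [0.1, -2.7, 1.8]
width: 0.401
gripper_force: 0.9
```

>>> {"op": "drive_tool", "data": {"plan": [[0,-0.002,0,0,0,0,40],[0,-0.004,0,0,0,0,40],[0,-0.006,0,0,0,0,40],[0,-0.008,0,0,0,0,40],[0,-0.01,0,0,0,0,40]]}}

```text
clock: 2.8
eef_pos: [0.504, -0.2457, 0.2386]
ee_rot: [3.125, -0.32, 0.0]
force: [0.5, -0.9, -0.0]
width: 0.397
gripper_force: 0.8
```

>>> {"op": "drive_tool", "data": {"plan": [[0,-0.003,0,0,0,0,40],[0,-0.006,0,0,0,0,40],[0,-0.008,0,0,0,0,40],[0,-0.01,0,0,0,0,40],[0,-0.01,0,0,0,0,40]]}}

```text
clock: 3.22
eef_pos: [0.5043, -0.2423, 0.2385]
ee_rot: [3.115, -0.326, 0.002]
force: [-0.8, -20.1, -5.9]
width: 0.402
gripper_force: 9.6
```

```bash
python3 d.py .482 -.361 .2 78.4; python3 - <<'E'
from h import *
E
```

```text
t 3.22 pos [ 0.5043 -0.2423  0.2385] F [ -0.8 -20.1  -5.9] w 0.402 g 9.6 q [ 0.39  0.54 -0.01  1.94  0.02  0.66 -1.41]
shift [ 0.0031  0.1221 -0.1504] turn [ 0.0029  0.0018 -0.502 ]
```

The force reached 20 N, so the cover is against its back stop. Backing off, lifting, then heading to the block.

>>> {"op": "drive_tool", "data": {"plan": [[0,0.01,0,0,0,0,40],[0,0.01,0,0,0,0,40],[0,0.01,-0.03,0,0,0,40],[0,0.01,-0.065,0,0,0,60],[0,0.01,-0.1,0,0,0,80]]}}

```text
clock: 3.63
eef_pos: [0.5037, -0.2439, 0.3387]
ee_rot: [-3.123, 0.317, 0.006]
force: [0.2, 0.2, 0.7]
width: 0.521
gripper_force: 0.0
```

```bash
python3 d.py .423 .1045 .14 67.9
```

```text
t 3.63 pos [ 0.5037 -0.2439  0.3387] F [0.2 0.2 0.7] w 0.521 g 0.0 q [ 0.41  0.4  -0.02  1.88  0.01  0.87 -1.39]
shift [-0.1491 -0.325   0.01  ] turn [-0.0015  0.0006 -0.4417]
```

>>> {"op": "drive_tool", "data": {"plan": [[-0.015,-0.033,0,0,0,-0.038,80],[-0.03,-0.066,0,0,0,-0.076,80],[-0.045,-0.099,0,0,0,-0.114,80],[-0.06,-0.132,0,0,0,-0.152,80],[-0.075,-0.165,0,0,0,-0.19,80]]}}

```text
clock: 4.05
eef_pos: [0.4627, -0.0659, 0.3386]
ee_rot: [-3.078, -0.624, 0.001]
force: [0.6, 1.4, -0.6]
width: 0.798
gripper_force: 0.0
```

```bash
python3 d.py .423 .1045 .14 67.9
```

```text
t 4.05 pos [ 0.4627 -0.0659  0.3386] F [ 0.6  1.4 -0.6] w 0.798 g 0.0 q [ 0.26  0.27 -0.22  2.08  0.08  0.8  -1.17]
shift [ 0.0298 -0.1724  0.0088] turn [-4.000e-04  1.000e-04 -2.498e-01]
```

>>> {"op": "drive_tool", "data": {"plan": [[0.006,-0.034,0,0,0,-0.039,80],[0.012,-0.068,0,0,0,-0.078,80],[0.018,-0.102,0,0,0,-0.117,80],[0.024,-0.137,0,0,0,-0.156,80],[0.03,-0.172,0,0,0,-0.195,80]]}}

```text
clock: 4.47
eef_pos: [0.4241, 0.1041, 0.3387]
ee_rot: [-2.747, -1.524, 0.002]
force: [0.8, -0.3, -0.3]
width: 0.801
gripper_force: 0.0
```

```bash
python3 d.py .423 .1045 .1 67.9
```

```text
t 4.47 pos [0.4241 0.1041 0.3387] F [ 0.8 -0.3 -0.3] w 0.801 g 0.0 q [ 0.07  0.24 -0.43  2.14  0.14  0.79 -1.01]
shift [-0.0002 -0.0011  0.0487] turn [-0.0004  0.0001 -0.0548]
```

>>> {"op": "drive_tool", "data": {"plan": [[0,-0.001,0.015,0,0,-0.03,80],[0,-0.001,0.045,0,0,-0.055,80],[0,-0.001,0.08,0,0,-0.055,80],[0,-0.001,0.109,0,0,-0.055,80],[0,-0.001,0.109,0,0,-0.055,80]]}}

```text
clock: 4.88
eef_pos: [0.422, 0.1025, 0.2255]
ee_rot: [-2.606, -1.746, 0.015]
force: [-1.8, 0.1, -0.7]
width: 0.802
gripper_force: 0.0
```

```bash
python3 d.py .423 .1045 .004 67.9; python3 - <<'E'
from h import *
t=viewer.camera("side"); im=t["img"]
b=cv2.resize(im[170:280,280:400],None,fx=5,fy=5,interpolation=cv2.INTER_CUBIC)
a=viewer.camera("top")["img"]; a=cv2.resize(a[165:260,260:360],None,fx=2,fy=2,interpolation=cv2.INTER_CUBIC)
b[:190,-200:]=a[:190]
cv2.imwrite("pics/c5.png",b[:,:,::-1])
E
```

```text
t 4.88 pos [0.422  0.1025 0.2255] F [-1.8  0.1 -0.7] w 0.802 g 0.0 q [ 0.    0.45 -0.37  2.21  0.31  0.54 -0.99]
shift [0.0024 0.0004 0.0314] turn [-0.003   0.0017 -0.0015]
```

View pics/c5.png

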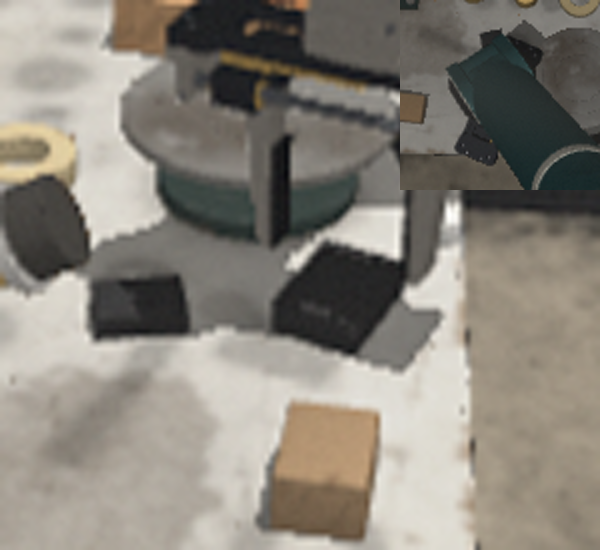

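c5 shows the fingers (tips at about (270,245) and (425,280)) straddling the black block at (335,295). The cork at (325,470) is clear. Lowering and gripping.

>>> {"op": "drive_tool", "data": {"plan": [[0.001,0,0.01,0,0,0,80],[0.002,0,0.02,0,0,0,80],[0.002,0,0.027,0,0,0,80],[0.002,0,0.03,0,0,0,80],[0.002,0,0.03,0,0,0,60]]}}

```text
clock: 5.4
eef_pos: [0.4255, 0.104, 0.1993]
ee_rot: [-2.612, -1.746, 0.001]
force: [-0.6, 0.1, 0.7]
width: 0.749
gripper_force: 0.0
```

>>> {"op": "drive_tool", "data": {"plan": [[0,0,0,0,0,0,20],[0,0,0,0,0,0,20],[0,0,0,0,0,0,20],[0,0,0,0,0,0,20],[0,0,0,0,0,0,20]]}}

```text
clock: 5.82
eef_pos: [0.4256, 0.1041, 0.1999]
ee_rot: [2.612, 1.746, -0.0]
force: [-1.5, -0.1, 2.4]
width: 0.54
gripper_force: 30.0
```

>>> {"op": "drive_tool", "data": {"plan": [[0,0,-0.005,0,0,0,20],[0,0,-0.03,0,0,0,20],[0,0,-0.06,0,0,0,20],[0,0,-0.09,0,0,0,20],[0,0,-0.12,0,0,0,20]]}}

```text
clock: 6.23
eef_pos: [0.4253, 0.1039, 0.321]
ee_rot: [-2.611, -1.746, 0.001]
force: [0.2, -0.6, -2.3]
width: 0.542
gripper_force: 30.0
```

```bash
python3 d.py .482 -.361 .12 78.4
```

```text
t 6.23 pos [0.4253 0.1039 0.321 ] F [ 0.2 -0.6 -2.3] w 0.542 g 30.0 q [ 0.09  0.28 -0.46  2.15  0.18  0.75 -0.88]
shift [-0.408  0.23   0.011] turn [-0.0002  0.     -0.0603]
```

Gripped at 50 mm width, with the block's underside about 10 mm below the fingertips (TCP minus 0.200). Carrying it to the compartment.

>>> {"op": "drive_tool", "data": {"plan": [[-0.03,0.017,0,0,0,0,20],[-0.06,0.034,0,0,0,0,20],[-0.095,0.053,0,0,0,0,20],[-0.13,0.073,0,0,0,0,20],[-0.165,0.093,0,0,0,0,20]]}}

```text
clock: 6.65
eef_pos: [0.4482, -0.0858, 0.3202]
ee_rot: [2.61, 1.747, 0.001]
force: [1.4, -0.0, -1.3]
width: 0.543
gripper_force: 30.0
```

>>> {"op": "drive_tool", "data": {"plan": [[-0.035,0.02,0,0,0,0,20],[-0.07,0.039,0,0,0,0,20],[-0.105,0.059,0,0,0,0,20],[-0.14,0.079,0,0,0,0,20],[-0.17,0.096,0,0,0,0,20]]}}

```text
clock: 7.07
eef_pos: [0.4717, -0.2809, 0.3199]
ee_rot: [2.612, 1.743, -0.001]
force: [0.7, 0.3, -2.0]
width: 0.542
gripper_force: 30.0
```

```bash
python3 d.py .482 -.361 .12 78.4
```

```text
t 7.07 pos [ 0.4717 -0.2809  0.3199] F [ 0.7  0.3 -2. ] w 0.542 g 30.0 q [ 0.69  0.42 -0.27  1.91  0.15  0.83 -0.05]
shift [-0.07    0.0402  0.01  ] turn [ 0.0001  0.0003 -0.0609]
```

>>> {"op": "drive_tool", "data": {"plan": [[-0.02,0.011,0.002,0,0,-0.02,20],[-0.04,0.023,0.005,0,0,-0.045,20],[-0.06,0.035,0.01,0,0,-0.061,20],[-0.07,0.04,0.01,0,0,-0.061,20],[-0.07,0.04,0.01,0,0,-0.061,20]]}}

```text
clock: 7.48
eef_pos: [0.4815, -0.3606, 0.3093]
ee_rot: [2.438, 1.981, -0.001]
force: [-0.2, -0.4, -0.7]
width: 0.54
gripper_force: 30.0
```

```bash
python3 d.py .482 -.361 .07 78.4; python3 - <<'E'
from h import *
yaw=np.radians(-11.6); ex=np.array([np.cos(yaw),np.sin(yaw)]); ey=np.array([-ex[1],ex[0]]); O=np.array([.495,-.296])
def pts(x1,x2,y1,y2,z): return [(*(O+a*ex+b*ey),z) for a,b in((x1,y1),(x2,y1),(x2,y2),(x1,y2))]
out=[]
for n,(x0,y0,x1,y1) in(("top",(390,160,490,240)),("side",(290,100,380,190))):
    c=viewer.camera(n); f=5; a=cv2.resize(c["img"][y0:y1,x0:x1],None,fx=f,fy=f,interpolation=cv2.INTER_CUBIC)
    for P,col in((pts(-.07,.07,-.12,.12,.048),(0,255,0)),(pts(-.053,.053,-.11,-.022,.036),(255,0,0))):
        q=((project(c,P)-[x0,y0]+.5)*f).astype(int); cv2.polylines(a,[q.reshape(-1,1,2)],True,col,1)
    out.append(a[:400,:400])
cv2.imwrite("pics/c6.png",np.hstack(out)[:,:,::-1])
E
```

```text
t 7.48 pos [ 0.4815 -0.3606  0.3093] F [-0.2 -0.4 -0.7] w 0.54 g 30.0 q [ 0.8   0.52 -0.28  1.79  0.19  0.86  0.23]
shift [-0.0003  0.0006  0.0493] turn [-0.0002  0.0002 -0.0012]
```

View pics/c6.png

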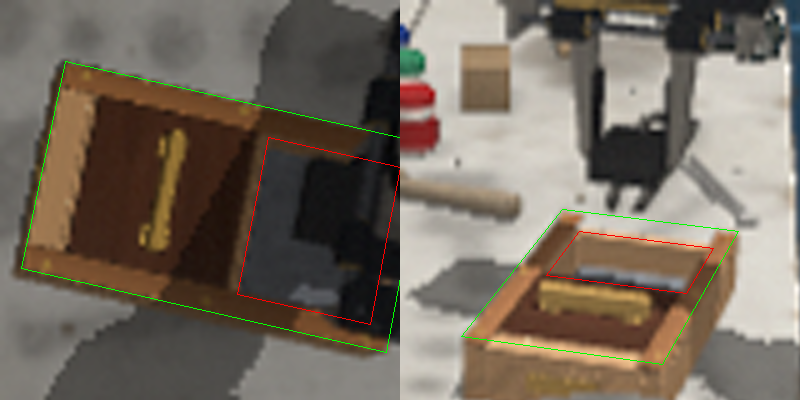

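c6 shows the outlines fitting the case within about a pixel in both views. The cover is back, the compartment is open, and the block is held level above it. Lowering gently.

>>> {"op": "drive_tool", "data": {"plan": [[0,0,0.015,0,0,0,20],[0,0,0.035,0,0,0,20],[0,0,0.055,0,0,0,20],[0,0,0.07,0,0,0,20],[0,0,0.08,0,0,0,20]]}}

```text
clock: 8.0
eef_pos: [0.4825, -0.3553, 0.2286]
ee_rot: [-2.429, -1.989, -0.0]
force: [-0.7, 0.5, -1.9]
width: 0.539
gripper_force: 30.0
```

>>> {"op": "drive_tool", "data": {"plan": [[0,0,0.005,0,0,0,20],[0,0,0.01,0,0,0,20],[0,0,0.014,0,0,0,20],[0,0,0.017,0,0,0,20],[0,0,0.017,0,0,0,20]]}}

```text
clock: 8.42
eef_pos: [0.4825, -0.3577, 0.2127]
ee_rot: [2.433, 1.988, -0.0]
force: [-0.2, 0.2, -1.2]
width: 0.54
gripper_force: 30.0
```

```bash
python3 d.py .482 -.361 .018 78.4
```

```text
t 8.42 pos [ 0.4825 -0.3577  0.2127] F [-0.2  0.2 -1.2] w 0.54 g 30.0 q [ 0.77  0.66 -0.25  1.83  0.24  0.69  0.19]
shift [-0.0034  0.0002  0.0047] turn [-0.      0.      0.0006]
```

>>> {"op": "drive_tool", "data": {"plan": [[-0.001,0,0.001,0,0,0,20],[-0.002,0,0.002,0,0,0,20],[-0.003,0,0.003,0,0,0,20],[-0.003,0,0.004,0,0,0,20],[-0.003,0,0.005,0,0,0,20]]}}

```text
clock: 8.83
eef_pos: [0.4818, -0.361, 0.2079]
ee_rot: [2.433, 1.987, -0.0]
force: [-3.5, 1.2, 11.4]
width: 0.541
gripper_force: 30.0
```

Contact with the floor is 11 N upward. Opening slightly and lifting straight up.

>>> {"op": "drive_tool", "data": {"plan": [[0,0,-0.001,0,0,0,60],[0,0,-0.001,0,0,0,62],[0,0,-0.001,0,0,0,62],[0,0,-0.001,0,0,0,62],[0,0,-0.001,0,0,0,62]]}}

```text
clock: 9.25
eef_pos: [0.4819, -0.3606, 0.2087]
ee_rot: [2.432, 1.988, 0.0]
force: [0.4, -0.5, -0.3]
width: 0.62
gripper_force: 0.0
```

>>> {"op": "drive_tool", "data": {"plan": [[0,0,-0.005,0,0,0,62],[0,0,-0.015,0,0,0,62],[0,0,-0.035,0,0,0,62],[0,0,-0.065,0,0,0,62],[0,0,-0.1,0,0,0,62]]}}

```text
clock: 9.67
eef_pos: [0.4814, -0.3603, 0.3092]
ee_rot: [-2.43, -1.987, 0.001]
force: [1.5, -0.3, 0.4]
width: 0.618
gripper_force: 0.0
```

```bash
python3 d.py .505 -.245 .12 -11.6;  python3 - <<'E'
from h import *
out=[]
for n,(x0,y0,x1,y1) in(("top",(400,160,480,240)),("side",(300,110,380,190))):
    c=viewer.camera(n); out.append(cv2.resize(c["img"][y0:y1,x0:x1],None,fx=5,fy=5,interpolation=cv2.INTER_CUBIC))
cv2.imwrite("pics/c7.png",np.hstack(out)[:,:,::-1])
E
```

```text
t 9.67 pos [ 0.4814 -0.3603  0.3092] F [ 1.5 -0.3  0.4] w 0.618 g 0.0 q [ 0.81  0.52 -0.29  1.79  0.19  0.86  0.23]
shift [ 0.1177  0.0002 -0.0007] turn [-1.000e-03  3.000e-04  5.007e-01]
```

View pics/c7.png

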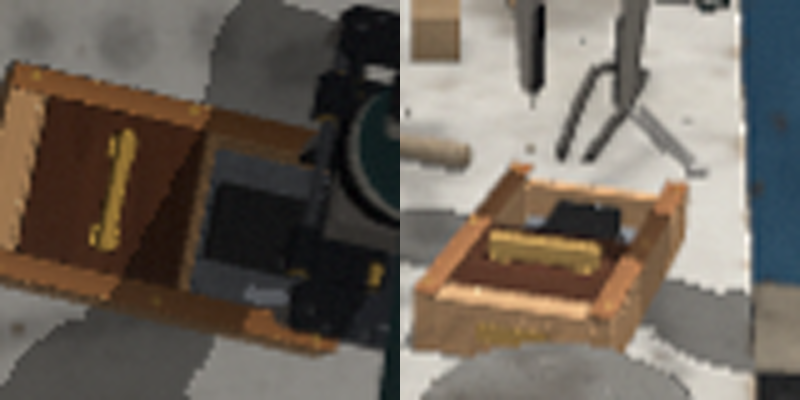

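c7 shows the block lying flat and let go in the compartment, at about (250,225) in the top half and (590,220) in the side half. The cover is still back. I'll keep this orientation and push the bar shut from its +y side with both fingers.

>>> {"op": "drive_tool", "data": {"plan": [[0.028,0,0,0,0,0,50],[0.056,0,0,0,0,0,50],[0.084,0,0,0,0,0,50],[0.112,0,0,0,0,0,50],[0.129,0,0,0,0,0,50]]}}

```text
clock: 10.18
eef_pos: [0.5081, -0.231, 0.3093]
ee_rot: [-2.43, -1.992, -0.002]
force: [0.3, 0.4, -0.3]
width: 0.499
gripper_force: 0.0
```

```bash
python3 d.py .5075 -.2353 .049 78.4
```

```text
t 10.18 pos [ 0.5081 -0.231   0.3093] F [ 0.3  0.4 -0.3] w 0.499 g 0.0 q [ 0.62  0.46 -0.32  1.89  0.19  0.82  0.  ]
shift [-0.0044  0.0002  0.0703] turn [ 0.0002 -0.0003  0.0016]
```

>>> {"op": "drive_tool", "data": {"plan": [[0,0,0.02,0,0,0,50],[0,0,0.04,0,0,0,50],[0,0,0.06,0,0,0,50],[0,0,0.07,0,0,0,50],[0,0,0.07,0,0,0,50]]}}

```text
clock: 10.6
eef_pos: [0.5068, -0.2339, 0.2369]
ee_rot: [-2.43, -1.986, 0.003]
force: [-0.7, -0.4, 0.4]
width: 0.499
gripper_force: 0.0
```

>>> {"op": "drive_tool", "data": {"plan": [[-0.008,0,0,0,0,0,50],[-0.016,0,0,0,0,0,50],[-0.026,0,0,0,0,0,50],[-0.036,0,0,0,0,0,50],[-0.046,0,0,0,0,0,50]]}}

```text
clock: 11.02
eef_pos: [0.4984, -0.2807, 0.2395]
ee_rot: [2.432, 1.986, 0.001]
force: [0.6, 1.3, 0.5]
width: 0.504
gripper_force: 1.1
```

```bash
python3 d.py .4852 -.344 .049 78.4
```

```text
t 11.02 pos [ 0.4984 -0.2807  0.2395] F [0.6 1.3 0.5] w 0.504 g 1.1 q [ 0.67  0.58 -0.28  1.89  0.24  0.7   0.05]
shift [-0.0646 -0.0003  0.0006] turn [0.0005 0.0001 0.0004]
```

Pushing as expected, with about 65 mm left to the stop.

>>> {"op": "drive_tool", "data": {"plan": [[-0.01,0,0,0,0,0,50],[-0.02,0,0,0,0,0,50],[-0.03,0,0,0,0,0,50],[-0.042,0,0,0,0,0,50],[-0.052,0,0,0,0,0,50]]}}

```text
clock: 11.43
eef_pos: [0.4878, -0.3318, 0.2389]
ee_rot: [2.433, 1.987, 0.0]
force: [2.8, 1.2, 0.3]
width: 0.497
gripper_force: 1.1
```

>>> {"op": "drive_tool", "data": {"plan": [[-0.003,0,0,0,0,0,50],[-0.006,0,0,0,0,0,50],[-0.008,0,0,0,0,0,50],[-0.01,0,0,0,0,0,50],[-0.012,0,0,0,0,0,50]]}}

```text
clock: 11.85
eef_pos: [0.4856, -0.3417, 0.2385]
ee_rot: [-2.431, -1.988, 0.0]
force: [1.0, 1.2, -0.2]
width: 0.498
gripper_force: 0.8
```

>>> {"op": "drive_tool", "data": {"plan": [[-0.002,0,0,0,0,0,50],[-0.004,0,0,0,0,0,50],[-0.006,0,0,0,0,0,50],[-0.007,0,0,0,0,0,50],[-0.007,0,0,0,0,0,50]]}}

```text
clock: 12.27
eef_pos: [0.4848, -0.3467, 0.2385]
ee_rot: [-2.429, -1.987, -0.003]
force: [0.8, 7.1, 3.4]
width: 0.502
gripper_force: 3.6
```

>>> {"op": "drive_tool", "data": {"plan": [[-0.001,0,0,0,0,0,50],[-0.002,0,0,0,0,0,50],[-0.003,0,0,0,0,0,50],[-0.004,0,0,0,0,0,50],[-0.004,0,0,0,0,0,50]]}}

```text
clock: 12.68
eef_pos: [0.4848, -0.3477, 0.2385]
ee_rot: [-2.424, -1.987, -0.007]
force: [0.7, 14.4, 6.1]
width: 0.501
gripper_force: 7.2
```

14 N with no further travel, so the cover is at its shut stop. Backing off, lifting, and checking.

>>> {"op": "drive_tool", "data": {"plan": [[0.01,0,0,0,0,0,50],[0.012,0,0,0,0,0,50],[0.012,0,-0.03,0,0,0,50],[0.012,0,-0.065,0,0,0,50],[0.05,0,-0.1,0,0,0,50]]}}

```text
clock: 13.1
eef_pos: [0.4899, -0.3175, 0.3333]
ee_rot: [2.439, 1.974, -0.006]
force: [0.1, -0.9, 1.0]
width: 0.503
gripper_force: 0.0
```

>>> {"op": "drive_tool", "data": {"plan": [[0.04,0,-0.02,0,0,0,50],[0.08,0,-0.03,0,0,0,50],[0.12,0,-0.03,0,0,0,50],[0.15,0,-0.03,0,0,0,50],[0.15,0,-0.03,0,0,0,50]]}}

```text
clock: 13.52
eef_pos: [0.5231, -0.1576, 0.3629]
ee_rot: [2.423, 1.999, 0.004]
force: [0.3, -0.0, -0.6]
width: 0.499
gripper_force: 0.0
```

```bash
python3 - <<'E'
from h import *
out=[]
for n,(x0,y0,x1,y1) in(("top",(400,160,480,240)),("side",(300,110,380,190))):
    c=viewer.camera(n); out.append(cv2.resize(c["img"][y0:y1,x0:x1],None,fx=5,fy=5,interpolation=cv2.INTER_CUBIC))
cv2.imwrite("pics/c8.png",np.hstack(out)[:,:,::-1])
E
```

```text
(no output)
```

View pics/c8.png

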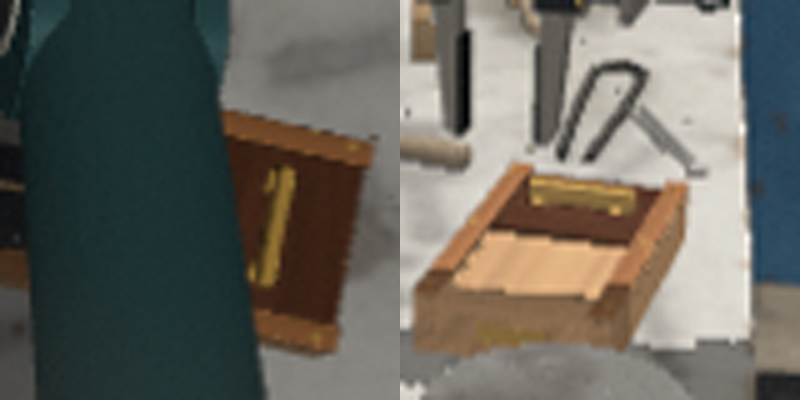

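c8 shows the cover flush with the -y end (right edge about (355,250) in the top half), with no gap and the gripper clear. Handing in.

```bash
python3 -c "
from cell import ctrl; print(ctrl.sign_off())"
```

```text
the job is handed in; nothing more can be done
None
```

I handed the job in at about 13.5 s of the 64 s allowed: the graphite block was set down flat and let go in the compartment, the cover was pushed shut against its stop, and the cork block was not touched; sign-off returned no verdict.

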